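Load the grease conditioning chamber and hold its lid at balance

ROBOT

A 6-joint arm with a two-finger parallel gripper is mounted at the origin on the work surface. World frame = base frame: x ahead of the robot, y to its left, z up, the work surface at z = 0. Lengths are in m, angles in rad, forces in N, time in s.
With the tool pointing down it reaches from about 0.35 to 0.775 m from the base axis. Payload 7.3 kg.
Tool frame: the origin (TCP) lies at the centre of the arm's flange, where the gripper is bolted on; the fingertips stand 178 mm ahead of it and the grasp point (between the pads) lies 159 mm ahead of it; x points along the fingers, y is the direction in which the jaws open and shut, and the axes are right-handed (so a half turn about x gives the same grasp; the last joint's range is limited). The gripper opens to 92 mm and grips with 3 to 60 N. Pads are 19 mm wide; open, the fingers measure 130 mm over their backs; the gripper's body (75 mm by 190 mm) begins 47 mm behind the grasp point.
Start: joints at [1.103, 0.342, 1.524, -0, 1.275, -0.146], TCP at [0.166, 0.498, 0.405] pointing down, gripper open.
Joint ranges: [-2.53, 2.53], [-0.77, 2.02], [0.04, 2.7], [-1, 4.14], [0.28, 2.66], [-3.11, 3.11]. Speed limits (rad/s): [2.57, 2.57, 3.14, 3.14, 3.14, 3.14].

INTERFACE

Orientations are given as [roll, pitch, yaw] about the fixed x, y, z axes, in that order (R = Rz(yaw) Ry(pitch) Rx(roll)).
In Python, from cell import readout, cams, workorder gives the robot as it stands.
- The arm moves only by the shell command python3 -m inch 'ROWS' [FORCE]. ROWS is text: rows parted by semicolons, each of 5 numbers parted by spaces: the shift along the world's x, y, z in mm, then the turn about the world's z in rad, then the opening, from 0 (shut) to 1 (fully open). A call has 1 to 8 rows; each row shifts and turns the commanded pose from where the row before left it; what a row does not reach is not made up. A row lasts 1/12 s, in which the tool goes at most 41.7 mm and 7.16 degrees, less where a joint would pass 70% of its speed; a pose out of reach is approached as far as the arm can. A call is refused whole if a number of a shift passes 41.7 or a number of a turn 0.125, either way. A call with a gripper value outside its range is refused whole. The fingers move at their own pace and stop on an object; FORCE is the grip in N (left out, the last holds). Time passes only in rows, so rows that do not move let the fingers close. It gives the time, the measured TCP pose, the force and the opening at its end, in the units of the state.
- readout.observe(): the state, without advancing time (a new reading comes with each control period).
- cams.read_camera(name): name is "scene" or "top" or "wrist"; returns a dict with "color" (420x560x3 uint8, red, green, blue), "fx", "fy", "cx", "cy" (pixels), "dist_coeffs" ([k1, k2, p1, p2, k3] as OpenCV has them; the pictures are not rectified), "world_to_cam" (4x4, takes a point from world to camera coordinates); the wrist camera has in their place "T_tool_cam" (4x4, takes a point from camera to tool coordinates, whose origin is the TCP and whose axes are the tool frame's). Camera axes: x right, y down, z forward; pixel columns grow to the right and rows downward; lengths in m; the calibration is good to about 2 mm. A picture is of the moment at which its call begins: read the wrist's pose just before it. There is no depth.
- workorder.hand_in(): hands the job in, once; it reports no verdict.
The state is a dict: "time": time; "qpos": joint angles; "qvel": joint speeds; "joint_efforts": joint torques, N m; "tool_pos": TCP position; "tool_rot": TCP orientation; "contact_force": force on the tool from outside, world axes, zero at the start; "torque": the same for the moment, N m; "opening": finger opening in m.
Only numpy, scipy, OpenCV 4.12 (cv2) and the standard library are available. Lean on these libraries where they do the work, as an engineer would, in place of code of your own. Each camera call takes 0.05 s, during which the arm holds its last target.

TASK

Load the teal conditioning chamber: lower the steel beaker into the low steel pot that stands inside it, then the slim steel cup into the beaker, setting each down gently on the bottom rather than dropping it. Then take the bar of the leaning open lid and swing the lid slowly to its balance point, standing straight up, and finish while still holding it there by the bar so that a colleague can fit the lid stay; never let the lid fall either way. Leave the other things on the bench alone.

Things in the scene. Friction and masses are not known exactly. Their poses are not given: they have to be found in the camera images.
- chamber: Fixed teal open-topped box, 210 mm along its x, 170 mm along its y, 100 mm high, walls and floor 8 mm. Origin: centre of its underside, z up. The lid hinges on its +y rim; hinge line parallel to its x at y = +85 mm, z = 108 mm of this frame. It stands turned a little, differently each time. Its -y wall has a display.
- lid (a joint): Lid angle in rad: 0 = closed (flat over the chamber, from the hinge to -y of the chamber), grows as it opens upward; 1.571 = standing straight up, which is the balance point (its centre of mass is then over the hinge); 2.07 = leaning open against its stop on the chamber's +y side, where it starts. The lid is a 170 mm long, 210 mm wide, 10 mm thick white plate with a teal field, about 0.5 kg in all; the hinge is almost free, so off balance the lid falls.
- lid_bar (a point): Round steel grip bar of the lid, 12 mm diameter, 120 mm long, parallel to the hinge and the chamber's x, 215 mm from the hinge line, in the lid's plane, 40 mm beyond the lid's free edge on two posts at its ends (the gap between bar and lid is open). Point: middle of the bar. Its x axis lies along the bar; y points from the bar towards the hinge.
- pot_mid (a point): Low steel pot, 82 mm diameter, 45 mm high, straight wall 3 mm, base 4 mm; loose, standing in the chamber. Point: its centre, half-way up; z along its axis.
- beaker_mid (a point): Steel beaker, 58 mm diameter, 66 mm high, straight wall 3 mm, base 4 mm, about 0.16 kg, standing on the bench. Point: its centre, half-way up (33 mm). Seated in the pot it stands 25 mm above the pot's rim.
- cup_mid (a point): Slim steel cup, 35 mm diameter, 88 mm high, straight wall 3 mm, base 4 mm, about 0.11 kg, standing on the bench. Point: its centre, half-way up (44 mm). Seated in the beaker it stands 26 mm above the beaker's rim.
- beaker: The same steel beaker; here the origin is the centre of its underside, z up its axis.
- cup: The same slim cup; here the origin is the centre of its underside, z up its axis.
- tin: Bystander, not to be disturbed: yellow-banded tin, 90 mm diameter, 100 mm tall. Origin: centre of its underside.
- jar: Bystander, not to be disturbed: amber glass jar, 60 mm diameter, 90 mm tall. Origin: centre of its underside.
- weight: Bystander, not to be disturbed: brass weight with a knob, 44 mm diameter, 54 mm tall. Origin: centre of its underside.
- cone: Bystander, not to be disturbed: copper cone with a stem, 64 mm diameter, 80 mm tall. Origin: centre of its underside.
- spatula: Bystander, not to be disturbed: spatula lying flat, 200 mm long. Origin: middle of its length, underside.
There are look-alikes about, which are no part of the job. What is shaped like the part that bears pot_mid but red or yellow is not meant.

How it is judged:
On the way, in this order (a step that is already met when the one before it is completed fails the run):
1. the beaker stands on the bottom of the pot (z of beaker_mid in the frame of pot_mid between 0.0105 and 0.0185 m and horizontal distance between beaker_mid and pot_mid below 0.013 m and angle between beaker_mid's own z axis and vertical below 0.12 rad), for 0.2 s.
2. the cup stands on the bottom of the beaker, the beaker still in the pot (all of step 1 and z of cup_mid in the frame of beaker_mid between 0.011 and 0.019 m and horizontal distance between cup_mid and beaker_mid below 0.0125 m and angle between cup_mid's own z axis and vertical below 0.12 rad), for 0.2 s.
At the end, for the whole second after the job is handed in: Pot upright in the chamber, beaker on its bottom, cup on the beaker's bottom (height within 4 mm, upright within 0.12 rad, at rest); the lid within 0.08 rad of straight up (joint 1.491 to 1.651), under 0.1 rad/s, the fingers on its bar with over 0.5 N (all of step 2 and z of pot_mid in the frame of chamber below 0.036 m and angle between pot_mid's own z axis and vertical below 0.12 rad and x of pot_mid in the frame of chamber between -0.1 and 0.1 m and y of pot_mid in the frame of chamber between -0.08 and 0.08 m and value of joint lid between 1.491 and 1.651 rad and velocity of joint lid between -0.1 and 0.1 rad/s and contact force between the fingers and lid above 0.5 N and distance between the grasp point and lid_bar below 0.07 m and linear speed of each of beaker, cup below 0.03 m/s); the arm keeps its last pose, push and grip.
It fails at once if the lid is flung or falls (faster than 1.5 rad/s) (velocity of joint lid above 1.5 rad/s or velocity of joint lid below -1.5 rad/s).
It fails at once if the lid falls shut over the chamber (below 1.2 rad) (value of joint lid below 1.2 rad).
It fails at once if the beaker is dropped into the pot (over 0.5 m/s inside it) (horizontal distance between beaker_mid and pot_mid below 0.02 m and z of beaker_mid in the frame of pot_mid below 0.05 m and linear speed of beaker above 0.5 m/s).
It fails at once if the cup is dropped into the beaker (over 0.5 m/s inside it) (horizontal distance between cup_mid and beaker_mid below 0.02 m and z of cup_mid in the frame of beaker_mid below 0.07 m and linear speed of cup above 0.5 m/s).
It fails at once if a bystander is moved more than 30 mm (distance of any of tin, jar, weight, cone, spatula from where it was at the start of the episode above 0.03 m).
It also fails if it takes over 67 s, if anything falls off the work surface, if the arm or the gripper's body presses on something with over 40 N, if the wrist force passes 120 N, or if a joint passes its speed limit or range.

## Working session

There is one attempt and no reset: what is moved stays moved. The work goes in short steps, Python scripts to look and compute and a shell command to move; the robot and the scene stay as the last step left them, time stands still between calls to the robot, and variables do not carry over. Pictures are saved under pics/ and viewed, and the job is handed in when it is done.

```bash
ls; mkdir -p pics; python3 - <<'E'
from cell import readout,cams
import cv2,numpy as np
s=readout.observe();print({k:np.round(v,3).tolist() for k,v in s.items()})
for n in["scene","top","wrist"]:
    d=cams.read_camera(n);cv2.imwrite(f"pics/{n}0.png",d["color"][:,:,::-1])
    print(n,{k:np.round(v,4).tolist() for k,v in d.items() if k!="color"})
E
```

```text
pics
{'time': 0.0, 'qpos': [1.103, 0.343, 1.525, 0.0, 1.275, -0.146], 'qvel': [-0.001, -0.002, -0.0, 0.0, -0.001, -0.002], 'joint_efforts': [0.0, -43.124, -24.422, 0.072, 0.056, -0.0], 'tool_pos': [0.166, 0.498, 0.404], 'tool_rot': [-1.722, 1.569, -2.044], 'contact_force': [0.063, 0.503, 0.406], 'torque': [-0.023, 0.021, 0.025], 'opening': 0.092}
scene {'fx': 526.8767, 'fy': 526.8767, 'cx': 285.7759, 'cy': 213.5155, 'dist_coeffs': [0.024, 0.0, 0.0, 0.0, 0.0], 'world_to_cam': [[0.4436, 0.8962, 0.0081, -0.2169], [0.5688, -0.2745, -0.7753, -0.2468], [-0.6926, 0.3485, -0.6315, 1.7349], [0.0, 0.0, 0.0, 1.0]]}
top {'fx': 408.3939, 'fy': 408.3939, 'cx': 282.8844, 'cy': 203.2123, 'dist_coeffs': [0.024, 0.0, 0.0, 0.0, 0.0], 'world_to_cam': [[0.0057, -1.0, 0.0063, -0.0701], [-0.9851, -0.0066, -0.1719, 0.5705], [0.1719, -0.0052, -0.9851, 1.0154], [0.0, 0.0, 0.0, 1.0]]}
wrist {'fx': 348.5207, 'fy': 348.5207, 'cx': 278.1978, 'cy': 203.455, 'dist_coeffs': [-0.0305, 0.0, 0.0, 0.0, 0.0], 'T_tool_cam': [[-0.0004, -0.2474, 0.9689, 0.0209], [1.0, -0.0006, 0.0002, 0.0003], [0.0005, 0.9689, 0.2474, -0.0652], [0.0, 0.0, 0.0, 1.0]]}
```

View pics/scene0.png

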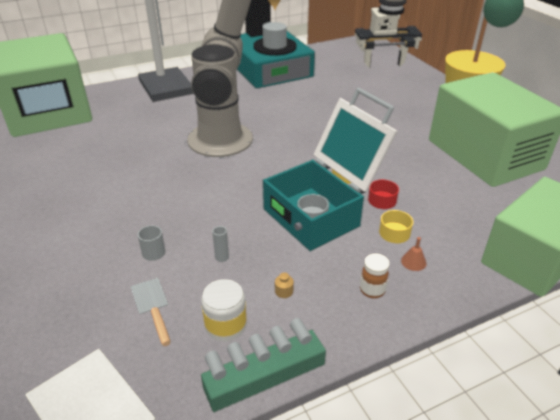

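View pics/top0.png

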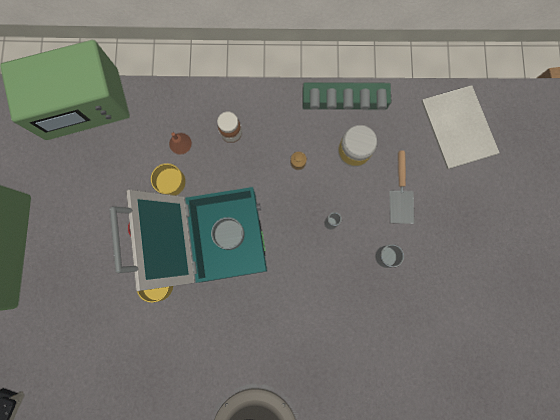

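View pics/wrist0.png

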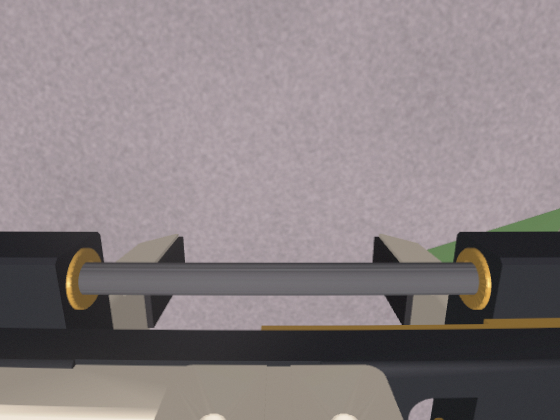

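Candidates, with top-view pixels:
- **Beaker:** the wide grey can at (391,256).
- **Cup:** the slim grey can at (333,220). The tubes in the green rack (315–382,98) look similar but aren't it.
- **Pot:** the steel pot in the chamber at (228,233). The red (130,230) and yellow (167,180), (155,290) pots are look-alikes.

Next I'll enlarge these areas.

```bash
cat > h.py <<'E'
import numpy as np,cv2
from cell import readout,cams
from scipy.spatial.transform import Rotation as R
def cam(n):
    d=cams.read_camera(n)
    K=np.array([[d['fx'],0,d['cx']],[0,d['fy'],d['cy']],[0,0,1]]);D=np.array(d['dist_coeffs'])
    if n=='wrist':
        s=readout.observe();T=np.eye(4);T[:3,:3]=R.from_euler('xyz',s['tool_rot']).as_matrix();T[:3,3]=s['tool_pos']
        W=np.linalg.inv(T@np.array(d['T_tool_cam']))
    else: W=np.array(d['world_to_cam'])
    return d['color'][:,:,::-1].copy(),K,D,W
def ray(c,px):
    _,K,D,W=c;u=cv2.undistortPoints(np.array([[px]],float),K,D)[0,0]
    Rm=W[:3,:3];o=-Rm.T@W[:3,3];return o,Rm.T@np.array([u[0],u[1],1])
def at_z(c,px,z):
    o,v=ray(c,px);return o+v*(z-o[2])/v[2]
def proj(c,P):
    _,K,D,W=c;P=np.atleast_2d(np.array(P,float));return cv2.projectPoints(P,cv2.Rodrigues(W[:3,:3])[0],W[:3,3],K,D)[0][:,0]
def crop(c,box,f,name):
    x0,y0,x1,y1=box;cv2.imwrite('pics/'+name,cv2.resize(c[0][y0:y1,x0:x1],None,fx=f,fy=f,interpolation=cv2.INTER_CUBIC))
def circ(C,r,z,n=40):
    a=np.linspace(0,2*np.pi,n,endpoint=False);return np.c_[C[0]+r*np.cos(a),C[1]+r*np.sin(a),np.full(n,z)]
E
python3 - <<'E'
from h import *
c=cam('top');crop(c,(310,200,410,275),8,'t_cups.png');crop(c,(100,180,280,300),4.4,'t_ch.png')
c=cam('scene');crop(c,(130,215,240,275),7,'s_cups.png');crop(c,(250,90,410,250),3.7,'s_ch.png')
E
```

```text
(no output)
```

View pics/t_cups.png

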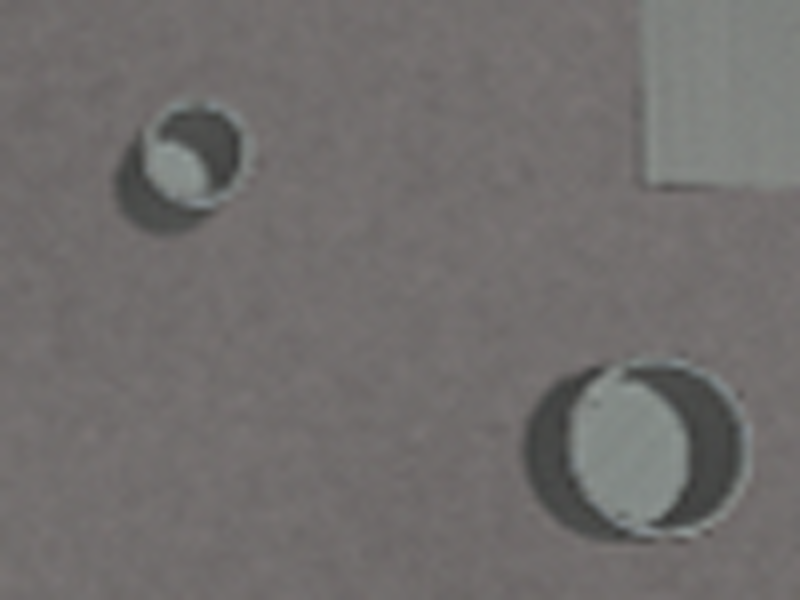

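View pics/t_ch.png

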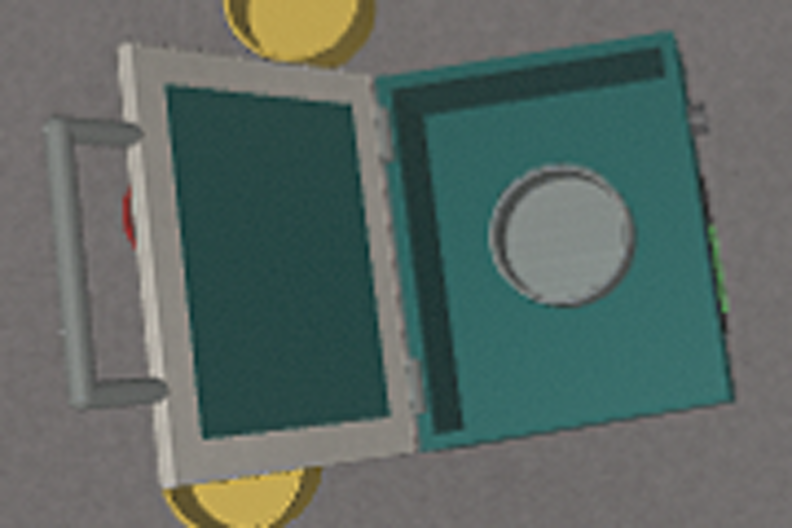

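View pics/s_cups.png

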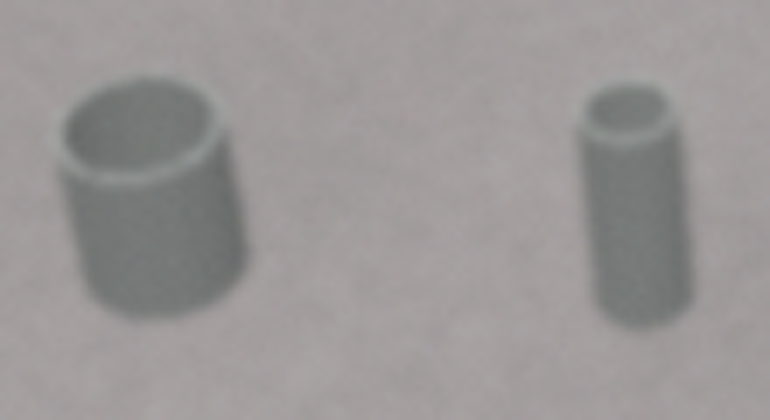

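View pics/s_ch.png

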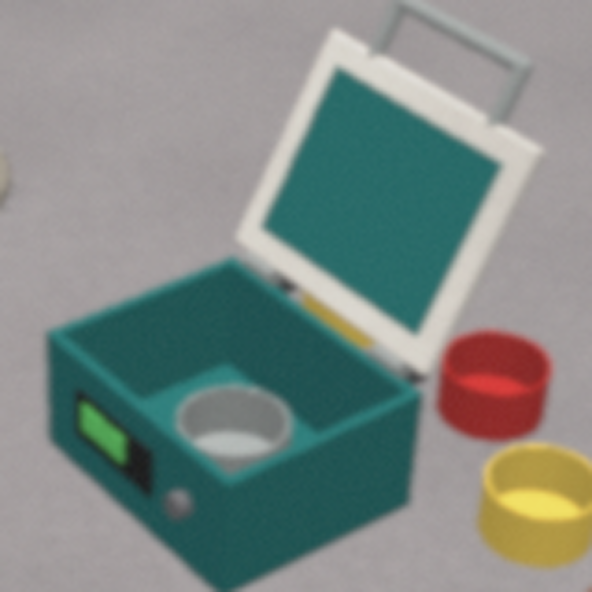

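```bash
cat > m.py <<'E'
from h import *
from scipy.optimize import least_squares
t=cam('top');s=cam('scene')
def tri(pt,ps,z):
    a=at_z(t,pt,z);b=at_z(s,ps,z)
    o1,v1=ray(t,pt);o2,v2=ray(s,ps)
    A=np.c_[v1,-v2];k=np.linalg.lstsq(A,o2-o1,rcond=None)[0]
    print(np.round(a,4),np.round(b,4),'tri',np.round((o1+v1*k[0]+o2+v2*k[1])/2,4))
print('beaker');tri((392.06,255.4),(149.6,233.1),.066)
print('cup');tri((333.9,218.7),(219.4,230.7),.088)
print('pot');tri((227.3,233.0),(312.9,204.9),.053)
f=4.4
g=lambda x,y,f=4.4,x0=100,y0=180:(x0+(x+.5)/f-.5,y0+(y+.5)/f-.5)
gs=lambda x,y:g(x,y,3.7,250,90)
for n,p in dict(farR=(672,33),nearR=(734,402),nearL=(425,450),farL=(378,77)).items(): print(n,at_z(t,g(*p),.1).round(4))
for n,p in dict(left=(47,333),front=(228,480),right=(420,392),back=(232,260)).items(): print(n,at_z(s,gs(*p),.1).round(4))
# fit chamber pose
obsT=[((.105,-.085),(672,33)),((-.105,-.085),(734,402)),((-.105,.085),(425,450)),((.105,.085),(378,77))]
obsS=[((-.105,-.085),(47,333)),((.105,-.085),(228,480)),((.105,.085),(420,392))]
def res(p):
    c,sn=np.cos(p[2]),np.sin(p[2]);W=lambda q:[p[0]+c*q[0]-sn*q[1],p[1]+sn*q[0]+c*q[1],.1]
    r=[proj(t,W(q))[0]-g(*x) for q,x in obsT]+[proj(s,W(q))[0]-gs(*x) for q,x in obsS]
    return np.ravel(r)
r=least_squares(res,[.55,.1,0],loss='soft_l1');print('chamber',r.x.round(4),r.fun.round(1))
p=r.x;c,sn=np.cos(p[2]),np.sin(p[2])
L=2.07
yy=.085-.215*np.cos(L);zz=.108+.215*np.sin(L)
for q in[-.06,0,.06]:
  w=[p[0]+c*q-sn*yy,p[1]+sn*q+c*yy,zz];print('bar',np.round(w,4),proj(t,w),proj(s,w))
w=[p[0]-sn*.085,p[1]+c*.085,.323];print('bar up',np.round(w,4))
print('bar mid tri');tri(g(72,262),gs(464,33),zz)
E
python3 m.py
```

```text
beaker
[ 0.437  -0.3413  0.066 ] [ 0.4414 -0.3422  0.066 ] tri [ 0.4372 -0.3419  0.0626]
cup
[ 0.5259 -0.194   0.088 ] [ 0.5305 -0.1961  0.088 ] tri [ 0.5263 -0.1946  0.0842]
pot
[0.4919 0.0755 0.053 ] [0.5015 0.0726 0.053 ] tri [0.4929 0.077  0.0453]
farR [0.6025 0.0102 0.1   ]
nearR [ 0.3961 -0.0276  0.1   ]
nearL [0.3696 0.1401 0.1   ]
farL [0.5759 0.1754 0.1   ]
left [ 0.401  -0.0261  0.1   ]
front [0.6005 0.0119 0.1   ]
right [0.5749 0.1752 0.1   ]
back [0.3755 0.1374 0.1   ]
chamber [0.4861 0.0749 0.1705] [ 0.5 -0.6 -0.4 -0.4 -0.3  0.6 -0.4  0.3 -0.8 -0.7 -0.4  1.2  0.5 -0.1]
bar [0.3951 0.2499 0.2968] [[118.78518093 270.04645557]] [[357.4098377  89.1242985]]
bar [0.4542 0.2601 0.2968] [[115.86250209 239.27978463]] [[373.53565477  97.9017811 ]]
bar [0.5133 0.2703 0.2968] [[112.97016867 209.30135337]] [[390.60745635 107.18387933]]
bar up [0.4717 0.1586 0.323 ]
bar mid tri
[0.4545 0.2599 0.2968] [0.4588 0.2615 0.2968] tri [0.4553 0.2624 0.2944]
```

```bash
cat > st.py <<'E'
from h import *
s=readout.observe();M=R.from_euler('xyz',s['tool_rot']).as_matrix()
g=np.array(s['tool_pos'])+M[:,0]*.159
print('t',round(s['time'],2),'tcp',np.round(s['tool_pos'],4),'grasp',g.round(4),'xax',M[:,0].round(3),'jaw hdg',round(float(np.arctan2(M[1,1],M[0,1])),4),'q',np.round(s['qpos'],2),'F',np.round(s['contact_force'],2),'open',round(s['opening'],4))
E
python3 st.py; python3 -m inch '0 0 41 0 1;0 0 41 0 1;0 0 41 0 1;0 -41 0 0 1;30 -41 0 0 1;40 -41 0 0 1'; python3 st.py
```

```text
t 0.35 tcp [0.166  0.498  0.4046] grasp [0.166  0.498  0.2456] xax [-0. -0. -1.] jaw hdg 1.249 q [ 1.1   0.34  1.52  0.    1.28 -0.15] F [ 0.87  0.46 -0.85] open 0.0917
time: 0.85
tool_pos: [0.2187, 0.3922, 0.5289]
tool_rot: [1.269, 1.568, 0.951]
contact_force: [1.9, 0.5, 0.3]
opening: 0.092
t 0.85 tcp [0.2187 0.3922 0.5289] grasp [0.2189 0.3926 0.3699] xax [ 0.001  0.002 -1.   ] jaw hdg 1.2526 q [ 0.89  0.13  1.47  0.    1.54 -0.36] F [1.94 0.5  0.31] open 0.092
```

```bash
python3 -m inch '41 -30 0 -0.12 1;41 -41 0 -0.12 1;41 -41 0 -0.12 1;41 -41 0 -0.12 1;41 -41 0 -0.12 1;15 -41 0 -0.12 1;0 -41 0 -0.12 1;0 -41 0 -0.12 1';python3 -m inch '0 -41 0 -0.12 1;0 -41 0 0 1;0 -41 0 0 1;0 -41 0 0 1;0 -41 0 0 1;0 -41 0 0 1;0 -41 0 0 1;0 -41 -20 0 1';python3 st.py;python3 -m inch '0 -35 -41 0 1;0 0 -41 0 1;0 0 -41 0 1;0 0 -41 0 1;0 0 0 0 1;0 0 0 0 1'; python3 st.py
python3 - <<'E'
from h import *
c=cam('wrist');cv2.imwrite('pics/w1.png',c[0])
for P in([.437,-.3415,.066],[.441,-.3415,.066]):print(proj(c,P), proj(c,circ(P,.029,.066,4)).round(0).tolist())
E
```

```text
time: 1.52
tool_pos: [0.3859, 0.1281, 0.5273]
tool_rot: [-1.541, 1.57, -2.829]
contact_force: [1.2, -1.1, 0.3]
opening: 0.0918
time: 2.18
tool_pos: [0.3851, -0.1969, 0.5121]
tool_rot: [0.753, 1.564, -0.649]
contact_force: [0.4, -0.2, 0.2]
opening: 0.0915
t 2.18 tcp [ 0.3851 -0.1969  0.5121] grasp [ 0.386  -0.1976  0.3531] xax [ 0.005 -0.004 -1.   ] jaw hdg 0.1682 q [-0.65  0.1   1.55  0.    1.49 -0.82] F [ 0.35 -0.19  0.18] open 0.0915
time: 2.68
tool_pos: [0.3854, -0.2214, 0.3543]
tool_rot: [-2.448, 1.567, 2.433]
contact_force: [-0.3, -0.4, 0.3]
opening: 0.0922
t 2.68 tcp [ 0.3854 -0.2214  0.3543] grasp [ 0.3849 -0.221   0.1953] xax [-0.003  0.003 -1.   ] jaw hdg 0.169 q [-0.69  0.25  1.81  0.    1.09 -0.86] F [-0.33 -0.4   0.32] open 0.0922
[[310.7176287  338.00849108]] [[343.0, 343.0], [317.0, 309.0], [279.0, 333.0], [305.0, 365.0]]
[[315.12426678 338.64697843]] [[347.0, 343.0], [322.0, 310.0], [283.0, 334.0], [309.0, 366.0]]
```

View pics/w1.png

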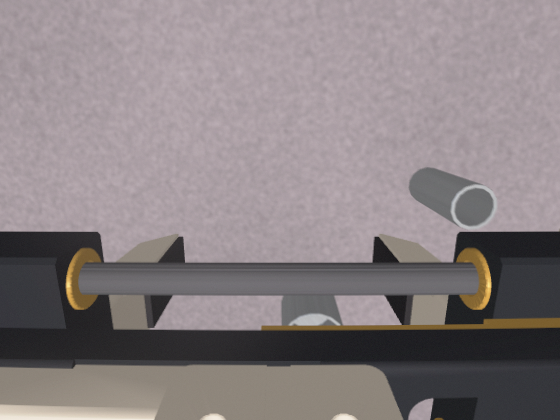

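```bash
python3 - <<'E'
from h import *
c=cam('wrist');print(at_z(c,(473,206),.088))
E
python3 -m inch '25 -37 0 0 1;25 -37 0 0 1;0 -37 0 0 1;0 -37 0 0 1;0 0 0 0 1;0 0 0 0 1'; python3 st.py
python3 - <<'E'
from h import *
c=cam('wrist');cv2.imwrite('pics/w2.png',c[0])
for P in([.437,-.3415,.066],[.441,-.3415,.066]):print(proj(c,P), proj(c,circ(P,.029,.066,4)).round(0).tolist())
E
```

```text
[ 0.53110272 -0.19752682  0.088     ]
time: 3.28
tool_pos: [0.4323, -0.3662, 0.3572]
tool_rot: [0.6, 1.566, -0.804]
contact_force: [1.3, 1.7, -0.2]
opening: 0.0917
t 3.28 tcp [ 0.4323 -0.3662  0.3572] grasp [ 0.4328 -0.3667  0.1982] xax [ 0.003 -0.003 -1.   ] jaw hdg 0.1668 q [-0.84  0.46  1.48  0.    1.2  -1.  ] F [ 1.31  1.72 -0.17] open 0.0917
[[287.05256904 171.35407896]] [[323.0, 177.0], [294.0, 134.0], [250.0, 165.0], [281.0, 207.0]]
[[292.09087742 172.19862029]] [[328.0, 178.0], [299.0, 135.0], [255.0, 166.0], [286.0, 208.0]]
```

View pics/w2.png

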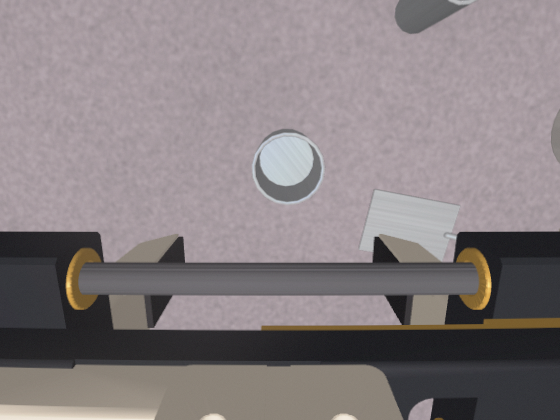

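```bash
python3 -m inch '6 27 0 0 1;0 0 -38 0 1;0 0 -38 0 1;0 0 -30 0 1;0 0 0 0 1;0 0 0 0 1;0 0 0 0 1'; python3 st.py
```

```text
time: 3.92
tool_pos: [0.439, -0.3375, 0.2514]
tool_rot: [0.646, 1.567, -0.755]
contact_force: [-0.2, 0.6, 0.8]
opening: 0.0918
t 3.92 tcp [ 0.439  -0.3375  0.2514] grasp [ 0.4395 -0.3379  0.0924] xax [ 0.003 -0.003 -1.   ] jaw hdg 0.1699 q [-0.79  0.56  1.64  0.    0.94 -0.96] F [-0.15  0.61  0.78] open 0.0918
```

```bash
python3 -m inch '0 -1 -28 0 1;0 0 0 0 1;0 0 0 0 0.55;0 0 0 0 0.55;0 0 0 0 0.55;0 0 0 0 0.55;0 0 0 0 0.5;0 0 0 0 0.5' 15; python3 st.py
```

```text
time: 4.58
tool_pos: [0.4382, -0.3387, 0.2215]
tool_rot: [0.421, 1.57, -0.98]
contact_force: [-1.8, -0.2, 5.3]
opening: 0.0584
t 4.58 tcp [ 0.4382 -0.3387  0.2215] grasp [ 0.4383 -0.3388  0.0625] xax [ 0.    -0.001 -1.   ] jaw hdg 0.1691 q [-0.8   0.6   1.66 -0.    0.88 -0.97] F [-1.77 -0.23  5.31] open 0.0584
```

```bash
python3 -m inch '0 0 0 0 0.4;0 0 0 0 0.4;0 0 0 0 0.4' 20; python3 st.py
```

```text
time: 4.83
tool_pos: [0.4382, -0.3387, 0.2215]
tool_rot: [0.445, 1.57, -0.957]
contact_force: [-0.4, 1.1, 5.5]
opening: 0.0582
t 4.83 tcp [ 0.4382 -0.3387  0.2215] grasp [ 0.4382 -0.3388  0.0625] xax [ 0.    -0.001 -1.   ] jaw hdg 0.169 q [-0.8   0.6   1.66 -0.    0.88 -0.97] F [-0.37  1.13  5.52] open 0.0582
```

```bash
python3 -m inch '0 0 0 0 0.8;0 0 0 0 0.8;0 0 4 0 0.8;0 0 0 0 0.8' 20; python3 st.py;  python3 -m inch '0 0 0 0 0.4;0 0 0 0 0.4;0 0 0 0 0.4;0 0 0 0 0.4;0 0 0 0 0.4' 20; python3 st.py
```

```text
time: 5.17
tool_pos: [0.4383, -0.3386, 0.2252]
tool_rot: [0.868, 1.57, -0.534]
contact_force: [0.3, 0.5, -0.0]
opening: 0.0732
t 5.17 tcp [ 0.4383 -0.3386  0.2252] grasp [ 0.4384 -0.3387  0.0662] xax [ 0.001 -0.    -1.   ] jaw hdg 0.169 q [-0.8   0.6   1.66  0.    0.88 -0.97] F [ 0.25  0.48 -0.01] open 0.0732
time: 5.58
tool_pos: [0.4382, -0.3385, 0.2247]
tool_rot: [2.412, 1.571, 1.01]
contact_force: [-0.0, 0.6, -0.3]
opening: 0.0582
t 5.58 tcp [ 0.4382 -0.3385  0.2247] grasp [ 0.4382 -0.3385  0.0657] xax [ 0.  0. -1.] jaw hdg 0.169 q [-0.8   0.6   1.66  0.    0.88 -0.97] F [-0.04  0.57 -0.34] open 0.0582
```

```bash
python3 -m inch '0 0 15 0 0.4;0 0 30 0 0.4;0 0 35 0 0.4;0 0 35 0 0.4;10 30 15 0 0.4;7 38 0 0 0.4;7 38 0 0 0.4;7 38 0 0 0.4' 20; python3 -m inch '7 38 0 0 0.4;7 38 0 0 0.4;6 38 0 0 0.4;0 38 0 0 0.4;0 20 0 0 0.4;0 20 0 0 0.4;0 0 0 0 0.4;0 0 0 0 0.4'; python3 st.py
python3 - <<'E'
from h import *
c=cam('wrist');cv2.imwrite('pics/w3.png',c[0])
for P in([.492,.0755],[.495,.075]):print(proj(c,[*P,.053]), proj(c,circ(P,.041,.053,4)).round(0).tolist())
E
```

```text
time: 6.25
tool_pos: [0.4689, -0.1931, 0.3548]
tool_rot: [2.753, 1.571, 1.35]
contact_force: [0.5, 0.1, -2.1]
opening: 0.0582
time: 6.92
tool_pos: [0.489, -0.0016, 0.3545]
tool_rot: [-1.641, 1.57, -3.04]
contact_force: [-0.8, 0.1, -1.6]
opening: 0.0585
t 6.92 tcp [ 0.489  -0.0016  0.3545] grasp [ 0.4889 -0.0017  0.1955] xax [-0.001 -0.    -1.   ] jaw hdg 0.1714 q [-0.16  0.33  1.7  -0.    1.12 -0.33] F [-0.75  0.08 -1.63] open 0.0585
[[297.79982164 100.89501286]] [[349.0, 110.0], [308.0, 45.0], [245.0, 92.0], [289.0, 153.0]]
[[301.48573627 102.23347156]] [[353.0, 112.0], [312.0, 47.0], [249.0, 93.0], [292.0, 154.0]]
```

View pics/w3.png

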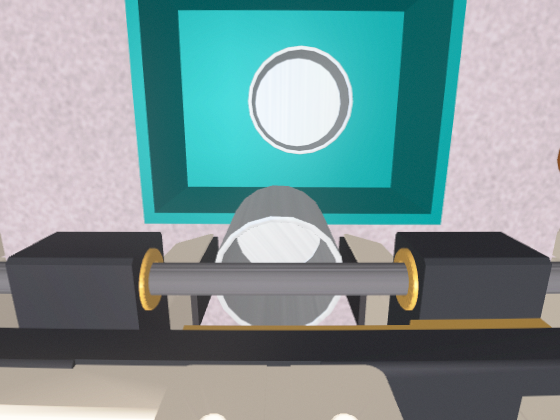

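```bash
python3 -m inch '2 38 0 0 0.4;3 40 0 0 0.4;0 0 -20 0 0.4;0 0 -20 0 0.4;0 0 -15 0 0.4;0 0 0 0 0.4;0 0 0 0 0.4' 20; python3 st.py
python3 - <<'E'
from h import *
c=cam('top');crop(c,(180,180,280,290),5,'t4.png')
c=cam('scene');crop(c,(250,120,380,250),4.5,'s4.png')
E
```

```text
time: 7.55
tool_pos: [0.4943, 0.0746, 0.2993]
tool_rot: [-1.652, 1.569, -3.055]
contact_force: [0.2, 0.5, -1.7]
opening: 0.0586
t 7.55 tcp [0.4943 0.0746 0.2993] grasp [0.494  0.0745 0.1403] xax [-0.002 -0.    -1.   ] jaw hdg 0.1676 q [-0.    0.41  1.74 -0.    0.99 -0.17] F [ 0.2   0.46 -1.66] open 0.0586
```

View pics/s4.png

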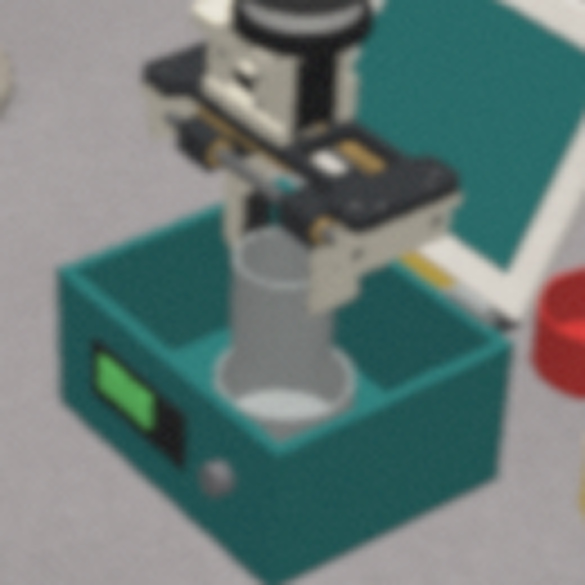

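```bash
python3 -m inch '0 1 -18 0 0.4;0 0 -18 0 0.4;0 0 -12 0 0.4;0 0 -6 0 0.4;0 0 -4 0 0.4;0 0 0 0 0.4;0 0 0 0 0.4' 20; python3 st.py;python3 -m inch '0 0 -2 0 0.4;0 0 -1.5 0 0.4;0 0 0 0 0.4'; python3 st.py
```

```text
time: 8.23
tool_pos: [0.4946, 0.0763, 0.2426]
tool_rot: [1.405, 1.569, 0.003]
contact_force: [0.1, 0.2, -2.7]
opening: 0.0585
t 8.23 tcp [0.4946 0.0763 0.2426] grasp [0.4948 0.0763 0.0836] xax [ 0.002  0.    -1.   ] jaw hdg 0.1688 q [-0.    0.49  1.8   0.    0.85 -0.17] F [ 0.08  0.23 -2.71] open 0.0585
time: 8.48
tool_pos: [0.4942, 0.0765, 0.2384]
tool_rot: [1.5, 1.57, 0.098]
contact_force: [-0.6, -0.3, -2.2]
opening: 0.0582
t 8.48 tcp [0.4942 0.0765 0.2384] grasp [0.4943 0.0765 0.0794] xax [ 0.  0. -1.] jaw hdg 0.169 q [ 0.    0.5   1.8   0.    0.84 -0.17] F [-0.64 -0.33 -2.2 ] open 0.0582
```

```bash
python3 -m inch '0 0 -1 0 0.4;0 0 -1 0 0.4;0 0 0 0 0.4'; python3 -m inch '0 0 -0.7 0 0.4;0 0 0 0 0.4;0 0 0 0 0.4'; python3 st.py
```

```text
time: 8.73
tool_pos: [0.4942, 0.0768, 0.2368]
tool_rot: [2.138, 1.57, 0.736]
contact_force: [-1.6, 2.0, 3.4]
opening: 0.0581
time: 8.98
tool_pos: [0.4941, 0.0769, 0.2367]
tool_rot: [1.98, 1.57, 0.579]
contact_force: [-3.2, 2.6, 10.4]
opening: 0.0582
t 8.98 tcp [0.4941 0.0769 0.2367] grasp [0.4943 0.077  0.0777] xax [ 0.001  0.001 -1.   ] jaw hdg 0.169 q [ 0.    0.5   1.8   0.    0.83 -0.17] F [-3.22  2.61 10.42] open 0.0582
```

Contact is at the predicted height of 0.2367. Now I'll ease off, release and rise.

```bash
python3 -m inch '0 0 0.7 0 0.4;0 0 0.3 0 0.5;0 0 0 0 0.7;0 0 0 0 0.8;0 0 0 0 0.8;0 0 4 0 0.8;0 0 15 0 0.8;0 0 25 0 0.8'; python3 st.py;python3 -m inch '0 -10 30 0 0.8;0 -35 20 0 1;0 -38 15 0 1;0 0 0 0 1;0 0 0 0 1';python3 st.py
python3 - <<'E'
from h import *
c=cam('wrist');cv2.imwrite('pics/w5.png',c[0])
P=[.4945,.0765];print(proj(c,[*P,.053]),proj(c,[*P,.078]), proj(c,circ(P,.029,.078,4)).round(0).tolist())
c=cam('scene');crop(c,(250,120,380,250),4.5,'s5.png')
E
```

```text
time: 9.65
tool_pos: [0.4935, 0.0763, 0.2793]
tool_rot: [-1.718, 1.566, -3.12]
contact_force: [-0.5, -0.9, -0.3]
opening: 0.0737
t 9.65 tcp [0.4935 0.0763 0.2793] grasp [0.4927 0.0763 0.1203] xax [-0.005 -0.    -1.   ] jaw hdg 0.1688 q [-0.    0.44  1.76 -0.    0.94 -0.17] F [-0.51 -0.85 -0.31] open 0.0737
time: 10.07
tool_pos: [0.4943, -0.0081, 0.3466]
tool_rot: [1.227, 1.568, -0.178]
contact_force: [0.1, -0.1, -1.2]
opening: 0.0912
t 10.07 tcp [ 0.4943 -0.0081  0.3466] grasp [ 0.4947 -0.0082  0.1876] xax [ 0.002 -0.    -1.   ] jaw hdg 0.1653 q [-0.17  0.34  1.7  -0.    1.1  -0.34] F [ 0.07 -0.13 -1.22] open 0.0912
[[295.87533318  92.38750337]] [[297.72293312  90.07708717]] [[340.0, 98.0], [306.0, 45.0], [255.0, 83.0], [290.0, 133.0]]
```

View pics/w5.png

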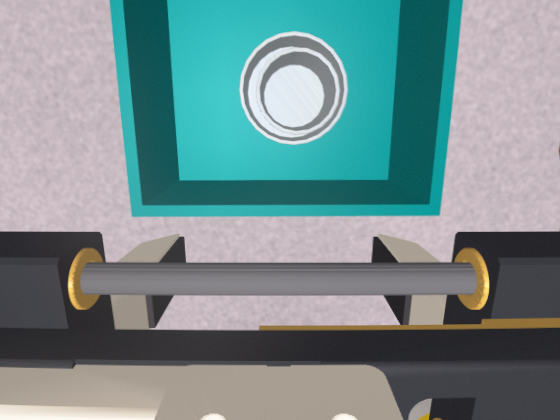

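View pics/s5.png

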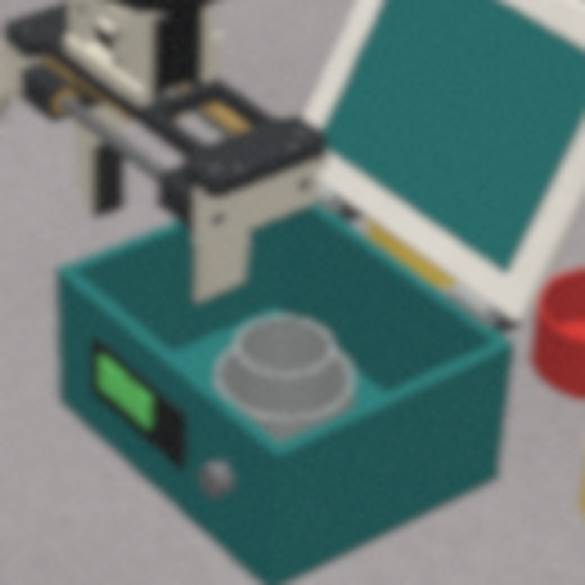

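```bash
python3 -m inch '6 -36 0 0 1;6 -36 0 0 1;6 -36 0 0 1;6 -36 0 0 1;6 -36 0 0 1;4 -36 0 0 1;0 0 0 0 1;0 0 0 0 1'; python3 st.py
python3 - <<'E'
from h import *
c=cam('wrist');cv2.imwrite('pics/w6.png',c[0])
P=[.529,-.196];print(proj(c,[*P,.088]), proj(c,circ(P,.0175,.088,4)).round(0).tolist())
E
```

```text
time: 10.83
tool_pos: [0.5284, -0.2228, 0.3441]
tool_rot: [-2.411, 1.568, 2.469]
contact_force: [0.5, 0.2, -0.8]
opening: 0.0915
t 10.83 tcp [ 0.5284 -0.2228  0.3441] grasp [ 0.5281 -0.2226  0.1851] xax [-0.002  0.002 -1.   ] jaw hdg 0.1677 q [-0.53  0.48  1.48  0.    1.18 -0.7 ] F [ 0.5   0.23 -0.85] open 0.0915
[[284.73747311 177.01985128]] [[310.0, 181.0], [289.0, 152.0], [259.0, 173.0], [280.0, 202.0]]
```

View pics/w6.png

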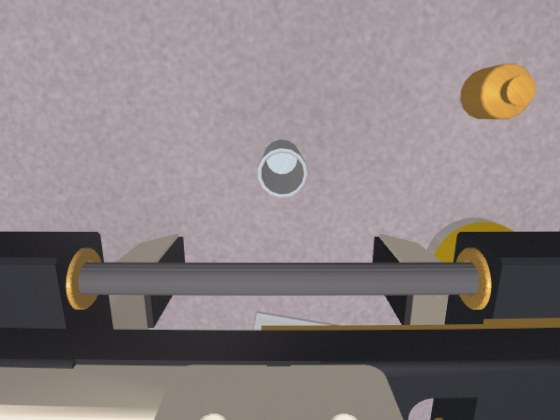

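```bash
python3 -m inch '-1 29 0 0 1;0 0 -35 0 1;0 0 -35 0 1;0 0 -20 0 1;0 0 -11 0 1;0 0 0 0 1;0 0 0 0 0.3;0 0 0 0 0.3' 20; python3 st.py;  python3 -m inch '0 0 0 0 0.3;0 0 0 0 0.2;0 0 0 0 0.2;0 0 0 0 0.2;0 0 0 0 0.2;0 0 0 0 0.2;0 0 0 0 0.2' 20; python3 st.py
```

```text
time: 11.55
tool_pos: [0.5278, -0.1932, 0.2461]
tool_rot: [0.966, 1.568, -0.435]
contact_force: [0.0, 0.4, -0.2]
opening: 0.0826
t 11.55 tcp [ 0.5278 -0.1932  0.2461] grasp [ 0.5282 -0.1933  0.0871] xax [ 0.002 -0.001 -1.   ] jaw hdg 0.1698 q [-0.49  0.58  1.62  0.    0.94 -0.66] F [ 0.    0.42 -0.23] open 0.0826
time: 12.13
tool_pos: [0.5271, -0.1936, 0.2446]
tool_rot: [2.2, 1.571, 0.798]
contact_force: [0.2, 0.1, -0.3]
opening: 0.0367
t 12.13 tcp [ 0.5271 -0.1936  0.2446] grasp [ 0.5271 -0.1936  0.0856] xax [ 0.  0. -1.] jaw hdg 0.1689 q [-0.49  0.58  1.62  0.    0.94 -0.66] F [ 0.22  0.14 -0.26] open 0.0367
```

```bash
python3 -m inch '0 0 0 0 0.2;0 0 0 0 0.2;0 0 0 0 0.2' 20; python3 st.py
```

```text
time: 12.38
tool_pos: [0.5272, -0.1935, 0.2445]
tool_rot: [-2.846, 1.571, 2.035]
contact_force: [-1.0, -0.2, -0.6]
opening: 0.034
t 12.38 tcp [ 0.5272 -0.1935  0.2445] grasp [ 0.5272 -0.1935  0.0855] xax [-0.  0. -1.] jaw hdg 0.169 q [-0.49  0.58  1.62  0.    0.94 -0.66] F [-1.03 -0.19 -0.6 ] open 0.034
```

```bash
python3 -m inch '0 0 15 0 0.2;0 0 30 0 0.2;0 0 35 0 0.2;0 0 35 0 0.2;-6 30 5 0 0.2;-7 36 0 0 0.2;-7 36 0 0 0.2;-7 36 0 0 0.2' 20;python3 -m inch '-6 36 0 0 0.2;0 20 0 0 0.2;0 0 0 0 0.2;0 0 0 0 0.2'; python3 st.py
python3 - <<'E'
from h import *
c=cam('wrist');cv2.imwrite('pics/w7.png',c[0])
P=[.494,.076];print(proj(c,[*P,.053]),proj(c,[*P,.078]), proj(c,circ(P,.029,.078,4)).round(0).tolist())
E
```

```text
time: 13.05
tool_pos: [0.4995, -0.0543, 0.3647]
tool_rot: [1.651, 1.57, 0.248]
contact_force: [1.5, 1.2, -0.8]
opening: 0.0338
time: 13.38
tool_pos: [0.4941, 0.0013, 0.3646]
tool_rot: [0.36, 1.57, -1.039]
contact_force: [0.3, -0.9, -0.5]
opening: 0.0334
t 13.38 tcp [0.4941 0.0013 0.3646] grasp [0.4941 0.0013 0.2056] xax [ 0. -0. -1.] jaw hdg 0.1716 q [-0.15  0.32  1.67 -0.    1.15 -0.32] F [ 0.3  -0.95 -0.47] open 0.0334
[[292.46009375 103.55707295]] [[293.82970904 102.50884157]] [[332.0, 109.0], [301.0, 61.0], [255.0, 96.0], [287.0, 142.0]]
```

View pics/w7.png

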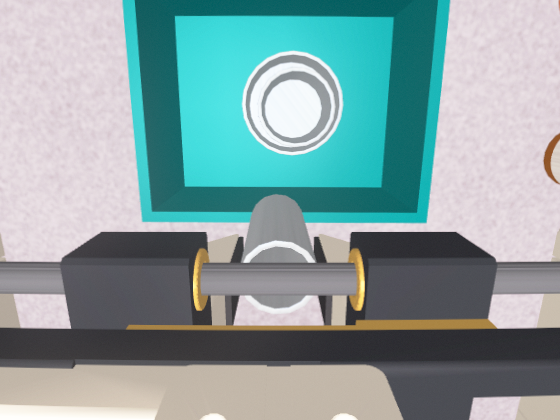

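```bash
python3 - <<'E'
from h import *
c=cam('wrist');crop(c,(200,30,360,330),2,'w7b.png');crop(c,(235,45,350,160),5,'w7c.png')
c=cam('scene');crop(c,(200,70,380,250),3.3,'s7.png')
E
```

```text
(no output)
```

View pics/w7c.png

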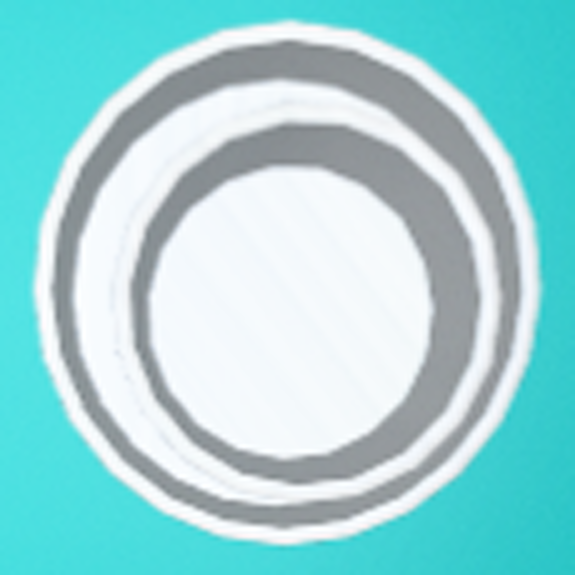

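View pics/s7.png

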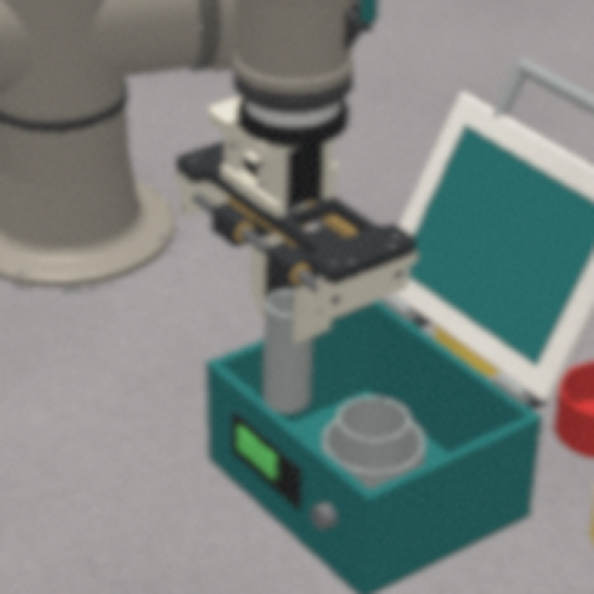

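View pics/w7b.png

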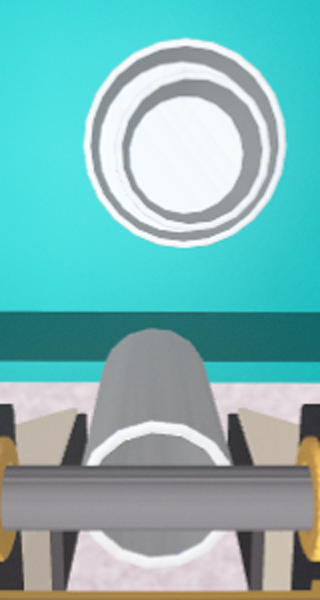

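```bash
python3 -m inch '1 36 0 0 0.2;0 38 0 0 0.2;0 0 -15 0 0.2;0 0 -15 0 0.2;0 0 0 0 0.2;0 0 0 0 0.2' 20; python3 st.py
python3 - <<'E'
from h import *
c=cam('scene');crop(c,(260,120,360,220),6,'s8.png')
c=cam('top');crop(c,(180,180,280,290),5,'t8.png')
E
```

```text
time: 14.03
tool_pos: [0.4954, 0.0736, 0.3341]
tool_rot: [-1.657, 1.569, -3.06]
contact_force: [0.5, -0.2, -0.7]
opening: 0.0336
t 14.03 tcp [0.4954 0.0736 0.3341] grasp [0.4951 0.0735 0.1751] xax [-0.002 -0.    -1.   ] jaw hdg 0.1676 q [-0.01  0.37  1.69 -0.    1.08 -0.17] F [ 0.53 -0.16 -0.66] open 0.0336
```

View pics/s8.png

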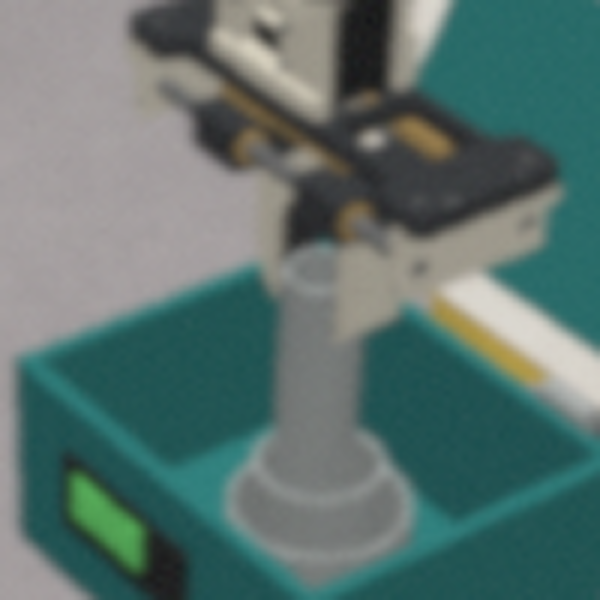

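```bash
python3 -m inch '0 1 -10 0 0.2;0 0 -12 0 0.2;0 0 0 0 0.2' 20; python3 st.py; python3 -m inch '0 0 -12 0 0.2;0 0 -12 0 0.2;0 0 -10 0 0.2;0 0 -6 0 0.2;0 0 -4 0 0.2;0 0 0 0 0.2;0 0 0 0 0.2' 20; python3 st.py
```

```text
time: 14.38
tool_pos: [0.4947, 0.0751, 0.3109]
tool_rot: [-1.74, 1.568, 3.141]
contact_force: [-1.0, 0.1, -1.0]
opening: 0.034
t 14.38 tcp [0.4947 0.0751 0.3109] grasp [0.4943 0.0751 0.1519] xax [-0.003  0.    -1.   ] jaw hdg 0.1682 q [-0.    0.4   1.73 -0.    1.02 -0.17] F [-0.96  0.08 -0.96] open 0.034
time: 14.97
tool_pos: [0.4953, 0.0754, 0.2688]
tool_rot: [1.363, 1.571, -0.039]
contact_force: [-0.2, 0.5, -2.2]
opening: 0.0336
t 14.97 tcp [0.4953 0.0754 0.2688] grasp [0.4954 0.0754 0.1098] xax [ 0. -0. -1.] jaw hdg 0.1689 q [-0.    0.46  1.77 -0.    0.91 -0.17] F [-0.15  0.52 -2.19] open 0.0336
```

```bash
python3 -m inch '0 0 -3 0 0.2;0 0 -2.5 0 0.2;0 0 0 0 0.2' 20; python3 st.py; python3 -m inch '0 0 -1 0 0.2;0 0 -1 0 0.2;0 0 0 0 0.2;0 0 0 0 0.2' 20; python3 st.py
```

```text
time: 15.22
tool_pos: [0.4951, 0.0755, 0.2629]
tool_rot: [-1.588, 1.571, -2.99]
contact_force: [-0.5, 0.2, -0.8]
opening: 0.0339
t 15.22 tcp [0.4951 0.0755 0.2629] grasp [0.495  0.0755 0.1039] xax [-0. -0. -1.] jaw hdg 0.1691 q [-0.    0.46  1.78 -0.    0.9  -0.17] F [-0.54  0.25 -0.82] open 0.0339
time: 15.55
tool_pos: [0.4952, 0.0755, 0.2611]
tool_rot: [1.558, 1.571, 0.156]
contact_force: [0.1, 0.1, -0.3]
opening: 0.0338
t 15.55 tcp [0.4952 0.0755 0.2611] grasp [0.4952 0.0755 0.1021] xax [ 0.  0. -1.] jaw hdg 0.169 q [-0.    0.47  1.78  0.    0.89 -0.17] F [ 0.08  0.13 -0.29] open 0.0338
```

```bash
python3 -m inch '0 0 -0.7 0 0.2;0 0 -0.7 0 0.2;0 0 0 0 0.2' 20; python3 st.py
```

```text
time: 15.8
tool_pos: [0.4952, 0.0755, 0.2604]
tool_rot: [1.324, 1.57, -0.077]
contact_force: [-1.3, -0.8, 5.5]
opening: 0.0338
t 15.8 tcp [0.4952 0.0755 0.2604] grasp [0.4954 0.0755 0.1014] xax [ 0.001 -0.    -1.   ] jaw hdg 0.1691 q [-0.    0.47  1.78 -0.    0.89 -0.17] F [-1.25 -0.8   5.49] open 0.0338
```

```bash
python3 -m inch '0 0 0.4 0 0.25;0 0 0 0 0.4;0 0 0 0 0.6;0 0 0 0 0.7;0 0 0 0 0.7;0 0 0 0 0.7;0 0 4 0 0.7;0 0 10 0 0.7';python3 -m inch '0 0 25 0 0.7;0 0 35 0 0.7;0 -38 15 0 0.8;0 -38 0 0 1;0 0 0 0 1;0 0 0 0 1';python3 st.py
python3 - <<'E'
from h import *
c=cam('wrist');cv2.imwrite('pics/w9.png',c[0])
c=cam('scene');crop(c,(250,90,410,250),3.7,'s9.png')
E
```

```text
time: 16.47
tool_pos: [0.4948, 0.0754, 0.2735]
tool_rot: [-1.735, 1.568, -3.137]
contact_force: [-0.1, -0.8, -0.8]
opening: 0.0636
time: 16.97
tool_pos: [0.4951, -0.002, 0.3501]
tool_rot: [1.302, 1.569, -0.104]
contact_force: [0.8, 1.0, 0.5]
opening: 0.0863
t 16.97 tcp [ 0.4951 -0.002   0.3501] grasp [ 0.4954 -0.002   0.1911] xax [ 0.002 -0.    -1.   ] jaw hdg 0.1655 q [-0.16  0.34  1.69  0.    1.11 -0.32] F [0.83 1.04 0.49] open 0.0863
```

View pics/w9.png

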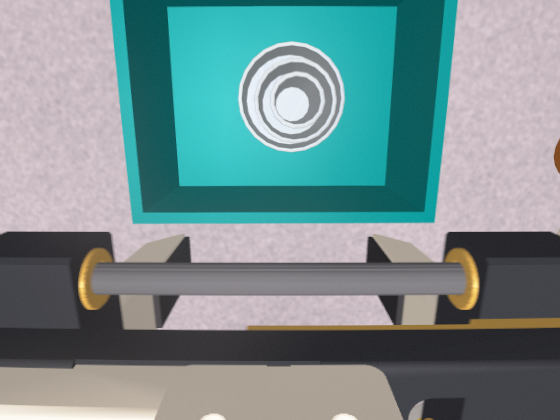

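View pics/s9.png

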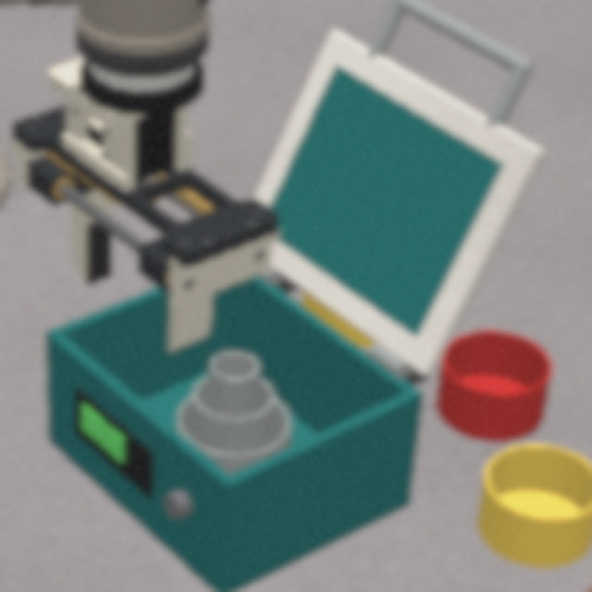

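```bash
python3 -m inch '0 0 40 0.12 1;0 0 40 0.12 1;0 0 40 0.12 1;0 0 40 0.12 1;0 0 20 0.12 1;-4 30 0 0.12 1;-4 30 0 0.12 1;-4 30 0 0.12 1'; python3 -m inch '-4 30 0 0.12 1;-5 30 0 0.12 1;-5 30 0 0.12 1;-5 30 0 0.12 1;-5 30 0 0.12 1;-4 23 0 0.01 1;0 0 0 0 1;0 0 0 0 1'; python3 st.py
python3 - <<'E'
from h import *
c=cam('wrist');cv2.imwrite('pics/w10.png',c[0])
E
```

```text
time: 17.73
tool_pos: [0.4826, 0.0915, 0.5293]
tool_rot: [1.984, 1.57, 1.549]
contact_force: [1.7, 0.7, -0.1]
opening: 0.092
time: 18.4
tool_pos: [0.4542, 0.2645, 0.5286]
tool_rot: [-2.982, 1.569, -2.81]
contact_force: [-0.1, -0.7, 0.7]
opening: 0.0917
t 18.4 tcp [0.4542 0.2645 0.5286] grasp [0.454  0.2644 0.3696] xax [-0.001 -0.    -1.   ] jaw hdg 1.7429 q [ 0.38  0.28  1.28  0.    1.59 -1.36] F [-0.11 -0.72  0.75] open 0.0917
```

View pics/w10.png

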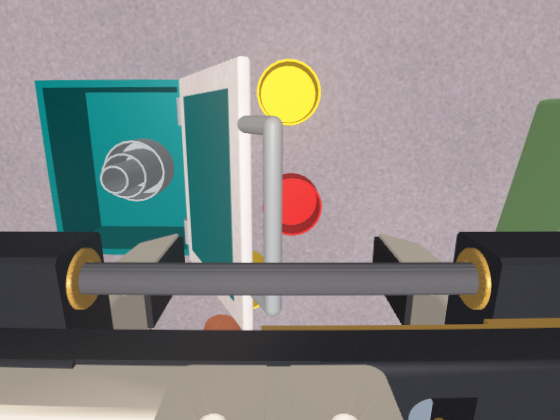

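```bash
python3 - <<'E'
from h import *
c=cam('wrist')
for p in[(272,124),(273,216),(273,308)]:print(at_z(c,p,.297).round(4))
print(proj(c,[[.3951,.2499,.2968],[.4542,.2601,.2968],[.5133,.2703,.2968]]))
E
```

```text
[0.3964 0.2488 0.297 ]
[0.4522 0.2587 0.297 ]
[0.5164 0.2693 0.297 ]
[[274.25678438 122.03075388]
 [274.75366024 219.21245301]
 [275.20102925 304.02948846]]
```

```bash
python3 -m inch '0 -4.5 -20 0 1;0 0 -25 0 1;0 0 -15 0 1;0 0 -10 0 1;0 0 0 0 1;0 0 0 0 1'; python3 st.py
python3 - <<'E'
from h import *
c=cam('wrist');cv2.imwrite('pics/w11.png',c[0])
c=cam('scene');crop(c,(300,30,430,200),3.5,'s11.png')
E
```

```text
time: 19.0
tool_pos: [0.4554, 0.2575, 0.4594]
tool_rot: [3.075, 1.571, -3.041]
contact_force: [0.7, -0.5, 1.0]
opening: 0.0916
t 19.0 tcp [0.4554 0.2575 0.4594] grasp [0.4554 0.2575 0.3004] xax [-0. -0. -1.] jaw hdg 1.738 q [ 0.37  0.3   1.43  0.    1.41 -1.37] F [ 0.66 -0.52  0.98] open 0.0916
```

View pics/s11.png

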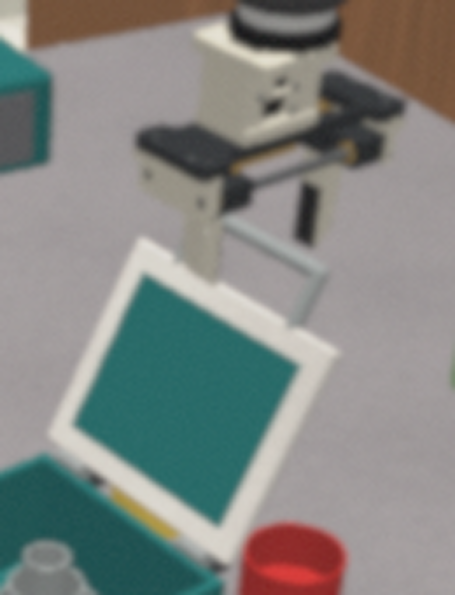

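View pics/w11.png

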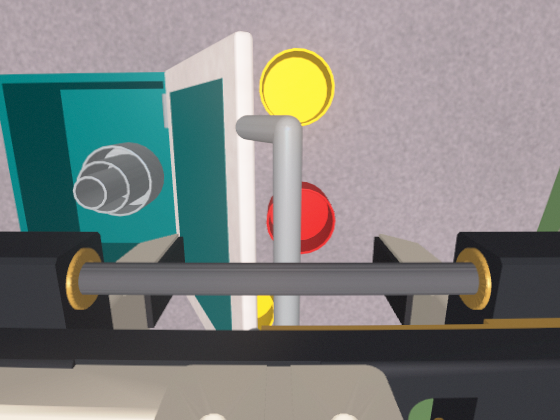

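```bash
python3 -m inch '0 2 0 0 0.4;0 0 0 0 0.4;0 0 0 0 0.4;0 0 0 0 0.4;0 0 0 0 0.3;0 0 0 0 0.3;0 0 0 0 0.2;0 0 0 0 0.2' 10; python3 st.py; python3 -m inch '0 0 0 0 0.15;0 0 0 0 0.1;0 0 0 0 0.1;0 0 0 0 0.05;0 0 0 0 0;0 0 0 0 0' 10; python3 st.py
```

```text
time: 19.77
tool_pos: [0.4552, 0.26, 0.4591]
tool_rot: [1.937, 1.571, 2.105]
contact_force: [0.2, 0.4, -1.1]
opening: 0.0431
t 19.77 tcp [0.4552 0.26   0.4591] grasp [0.4552 0.26   0.3001] xax [-0.  0. -1.] jaw hdg 1.739 q [ 0.37  0.3   1.43  0.    1.41 -1.37] F [ 0.24  0.45 -1.06] open 0.0431
time: 20.27
tool_pos: [0.4552, 0.2601, 0.4591]
tool_rot: [1.371, 1.57, 1.539]
contact_force: [-0.2, 0.5, 0.1]
opening: 0.0118
t 20.27 tcp [0.4552 0.2601 0.4591] grasp [0.4552 0.2602 0.3001] xax [ 0.     0.001 -1.   ] jaw hdg 1.739 q [ 0.37  0.3   1.43  0.    1.41 -1.37] F [-0.16  0.53  0.12] open 0.0118
```

```bash
python3 -m inch '0 0 0 0 0;0 0 0 0 0;0 0 0 0 0' 20; python3 - <<'E'
import numpy as np
th=np.linspace(2.07,1.571,25);y=-.215*np.cos(th);z=.215*np.sin(th)
dy=np.diff(y)*1e3;dz=np.diff(z)*1e3
for i in range(24):print(round(-np.sin(.17)*dy[i],2),round(np.cos(.17)*dy[i],2),round(dz[i],2))
E
```

```text
time: 20.52
tool_pos: [0.4551, 0.2601, 0.4591]
tool_rot: [1.313, 1.57, 1.482]
contact_force: [-0.2, 1.1, 0.4]
opening: 0.0111
0.67 -3.89 2.1
0.67 -3.93 2.02
0.68 -3.97 1.93
0.69 -4.01 1.85
0.69 -4.05 1.76
0.7 -4.08 1.68
0.71 -4.12 1.59
0.71 -4.15 1.5
0.72 -4.18 1.42
0.72 -4.21 1.33
0.73 -4.23 1.24
0.73 -4.26 1.15
0.73 -4.28 1.06
0.74 -4.3 0.97
0.74 -4.32 0.88
0.74 -4.34 0.79
0.75 -4.35 0.7
0.75 -4.37 0.6
0.75 -4.38 0.51
0.75 -4.39 0.42
0.75 -4.39 0.33
0.76 -4.4 0.23
0.76 -4.4 0.14
0.76 -4.41 0.05
```

```bash
python3 -m inch '0.4 -2 1 0 0;0.6 -3.5 2 0 0;0.7 -3.9 2 0 0;0.7 -4 1.9 0 0;0.7 -4 1.8 0 0;0.7 -4 1.8 0 0;0.4 -2 0.8 0 0;0 0 0 0 0' 20; python3 st.py
```

```text
time: 21.18
tool_pos: [0.4593, 0.236, 0.4708]
tool_rot: [2.463, 1.571, 2.631]
contact_force: [-3.2, 1.2, 3.7]
opening: 0.0113
t 21.18 tcp [0.4593 0.236  0.4708] grasp [0.4593 0.236  0.3118] xax [-0.  0. -1.] jaw hdg 1.7384 q [ 0.33  0.28  1.43  0.    1.43 -1.41] F [-3.19  1.2   3.75] open 0.0113
```

```bash
python3 -m inch '0.5 -3 1.2 0 0;0.7 -4 1.5 0 0;0.7 -4.2 1.5 0 0;0.7 -4.2 1.4 0 0;0.7 -4.2 1.3 0 0;0.7 -4.2 1.2 0 0;0.7 -4.2 1.1 0 0;0.7 -4.2 1 0 0' 20; python3 st.py; python3 -m inch '0.7 -4.3 0.9 0 0;0.7 -4.3 0.9 0 0;0.7 -4.3 0.8 0 0;0.7 -4.3 0.7 0 0;0.7 -4.3 0.6 0 0;0.7 -4 0.5 0 0;0.4 -2 0.2 0 0;0 0 0 0 0' 20;python3 st.py
python3 - <<'E'
from h import *
c=cam('wrist');cv2.imwrite('pics/w12.png',c[0])
c=cam('scene');cv2.imwrite('pics/s12.png',c[0])
c=cam('top');crop(c,(100,180,280,300),4.4,'t12.png')
E
```

```text
time: 21.85
tool_pos: [0.4648, 0.2038, 0.4806]
tool_rot: [-2.641, 1.57, -2.473]
contact_force: [-2.1, 1.0, -0.1]
opening: 0.0109
t 21.85 tcp [0.4648 0.2038 0.4806] grasp [0.4648 0.2038 0.3216] xax [-0. -0. -1.] jaw hdg 1.7389 q [ 0.26  0.26  1.43 -0.    1.45 -1.48] F [-2.14  1.   -0.07] open 0.0109
time: 22.52
tool_pos: [0.4695, 0.1763, 0.4852]
tool_rot: [-2.19, 1.57, -2.022]
contact_force: [-3.4, 0.6, 1.6]
opening: 0.0117
t 22.52 tcp [0.4695 0.1763 0.4852] grasp [0.4694 0.1763 0.3262] xax [-0. -0. -1.] jaw hdg 1.7384 q [ 0.21  0.25  1.44 -0.    1.46 -1.53] F [-3.35  0.64  1.63] open 0.0117
```

View pics/w12.png

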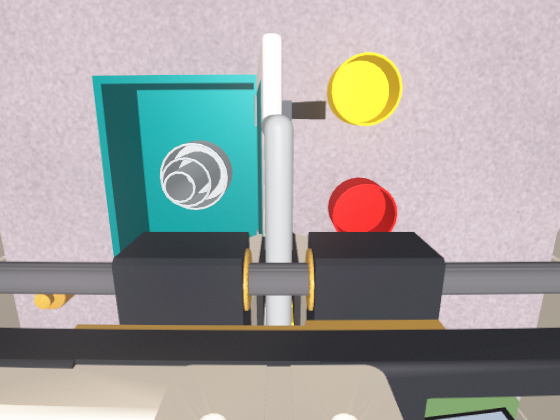

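View pics/s12.png

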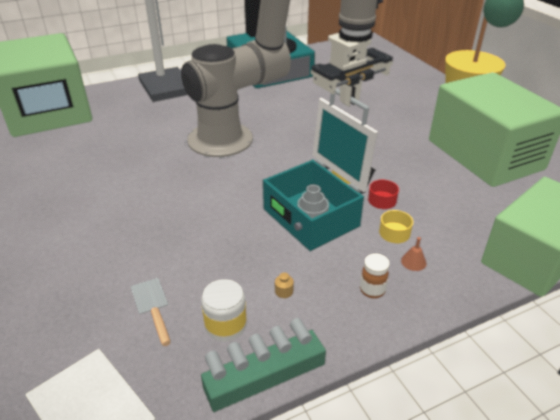

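View pics/t12.png

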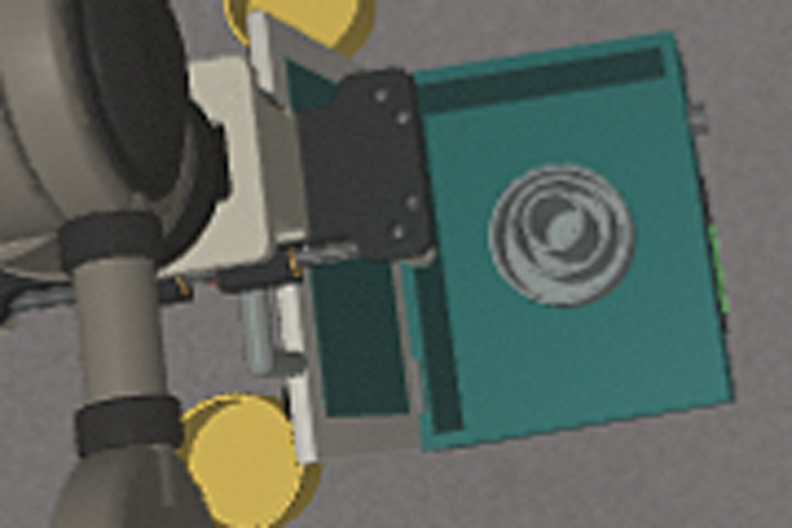

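```bash
python3 -m inch '0.5 -3 0.3 0 0;0.6 -4 0.2 0 0;0.6 -4 0.1 0 0;0.6 -4 0 0 0;0.3 -2.5 0 0 0;0 0 0 0 0;0 0 0 0 0;0 0 0 0 0' 20;python3 st.py
python3 - <<'E'
from h import *
c=cam('wrist');cv2.imwrite('pics/w13.png',c[0])
c=cam('scene');crop(c,(250,60,410,250),3.1,'s13.png')
# measure lid plane: project upright free edge & hinge ends
p=[.4861,.0749,.1705];cs,sn=np.cos(p[2]),np.sin(p[2])
def W(x,y,z):return [p[0]+cs*x-sn*y,p[1]+sn*x+cs*y,z]
for th in(1.491,1.571,1.651):
  for x in(-.105,.105):
    out=[]
    for off in(-.005,.005):
      y=.085-.17*np.cos(th)+off*np.sin(th);z=.108+.17*np.sin(th)+off*np.cos(th)
      out.append(((proj(c,W(x,y,z))[0]-[250,60]+.5)*3.1-.5).round(1).tolist())
    print(th,x,out)
E
```

```text
time: 23.33
tool_pos: [0.4722, 0.1593, 0.4859]
tool_rot: [0.055, 1.57, 0.223]
contact_force: [0.4, 0.5, 0.7]
opening: 0.011
t 23.33 tcp [0.4722 0.1593 0.4859] grasp [0.4723 0.1593 0.3269] xax [ 0.001  0.    -1.   ] jaw hdg 1.7388 q [ 0.17  0.24  1.44  0.    1.46 -1.57] F [0.37 0.52 0.74] open 0.011
1.491 -0.105 [[184.8, 131.8], [194.3, 127.6]]
1.491 0.105 [[359.2, 239.9], [369.2, 234.9]]
1.571 -0.105 [[197.8, 126.3], [207.2, 123.1]]
1.571 0.105 [[372.8, 233.3], [382.6, 229.3]]
1.651 -0.105 [[210.6, 122.0], [219.9, 119.7]]
1.651 0.105 [[386.1, 228.1], [395.7, 225.0]]
```

View pics/s13.png

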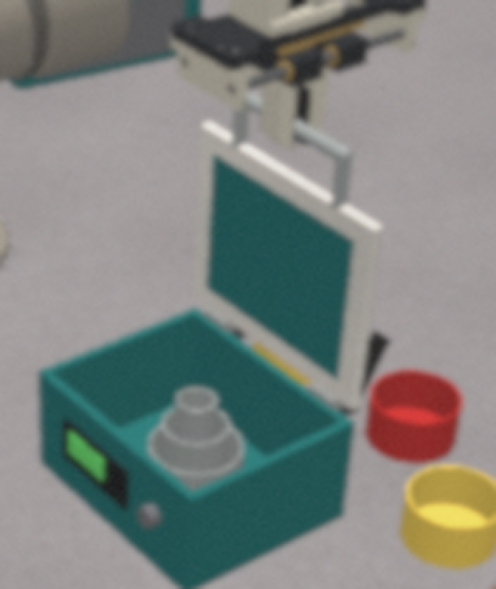

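View pics/w13.png

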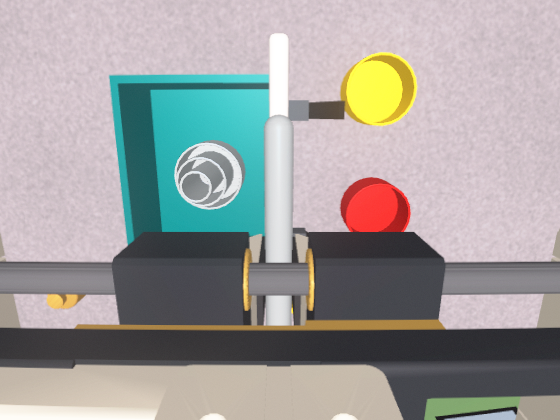

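```bash
python3 -m inch '0 0 0 0 0;0 0 0 0 0;0 0 0 0 0;0 0 0 0 0' 20;python3 st.py; python3 - <<'E'
from cell import workorder
print(workorder.hand_in())
E
```

```text
time: 23.77
tool_pos: [0.4721, 0.1595, 0.4859]
tool_rot: [0.175, 1.57, 0.343]
contact_force: [1.4, 0.7, 0.2]
opening: 0.0112
t 23.77 tcp [0.4721 0.1595 0.4859] grasp [0.4722 0.1595 0.3269] xax [ 0.001  0.    -1.   ] jaw hdg 1.7391 q [ 0.17  0.24  1.44  0.    1.46 -1.57] F [1.36 0.66 0.22] open 0.0112
the job is handed in; nothing more can be done
None
```

I loaded the chamber, swung the lid up to its balance point, and handed the job in at about 24 s with the gripper still holding the bar. No verdict was reported.

- **Loading:** I lowered the beaker into the steel pot, then the cup into the beaker. Each touched down at the height I had worked out, within about 1 mm. The last pictures show all three nested and upright.
- **Lid:** I gripped the bar and swung it along its arc at roughly 0.25 rad/s. The lid corners in the scene picture put it at about 1.58 rad. The grasp point is about 1 mm sideways and 4 mm above where the bar should be with the lid upright.
- **Hold:** The commanded grip is 20 N, with the fingers at 11 mm on the 12 mm bar. The outside force on the tool was under 2 N at the last reading.
- **Disagreements:** The scene and top cameras differed by 4–10 mm on object positions, so I used wrist camera views to settle them. While held, the cup read 33–34 mm across rather than 35, but it looked upright and did not slip.
- **Other things on the bench:** I touched nothing else. The bystanders looked unmoved in the pictures, but I did not measure them.

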